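Gang the frame bars against the flip stop

ROBOT

A 7-joint arm with a two-finger parallel gripper is mounted at the origin on the work surface. World frame = base frame: x ahead of the robot, y to its left, z up, the work surface at z = 0. Lengths are in m, angles in degrees, forces in N, time in s.
With the tool pointing down it reaches from about 0.35 to 0.775 m from the base axis. Payload 3.1 kg.
Tool frame: the origin (TCP) lies on the centre line of the jaws, within the pads' length; the fingertips stand 17 mm ahead of it and the grasp point (between the pads) lies 2 mm behind it (robot.tip_reach is the distance from the TCP to the fingertips, in m); z points along the fingers, y is the line along which they close (so a half turn about z gives the same grasp; the last joint's range is limited). The gripper opens to 85 mm and grips with 20 to 120 N. Pads are 22 mm wide; open, the fingers measure 114 mm over their backs; the gripper's body (76 mm by 85 mm) begins 54 mm behind the grasp point. The pads swing forward as they close: fully open they stand 13 mm farther back than shut.
Start: joints at [71.465, 17.813, 0.802, 86.603, -0.252, 75.585, -1.558], TCP at [0.153, -0.528, 0.248] pointing down, gripper open.
Joint ranges: [-154.91, 154.91], [-16.99, 109.72], [-72.82, 74.43], [7.12, 147.25], [-82.49, 262.49], [11.32, 116.49], [-174.64, 174.64]. Speed limits (degrees/s): [159.86, 159.86, 180, 180, 180, 180, 180].

INTERFACE

Orientations are given as [roll, pitch, yaw] about the fixed x, y, z axes, in that order (R = Rz(yaw) Ry(pitch) Rx(roll)).
In Python, from station import robot, fingers, vision, workorder, recognise gives the robot as it stands. Calls block until the motion is done:
- robot.move_to(position, orientation): joint-space move of the TCP to a pose.
- robot.line_to(position, orientation=None, velocity=0.15, f_stop=None): straight line of the TCP; orientation=None keeps the orientation; velocity is the mean speed in m/s. With f_stop (N) it stops when the force on the tool has changed by that much, and returns True; else False.
- robot.move_j(angles): joint-space move.
- fingers.gripper_to(opening, force=None): opening from 0.0 (shut) to 1.0 (fully open); force is the grip in N (None keeps the last); returns when the fingers have stopped.
- robot.pause(seconds).
- robot.inverse_kinematics(position, orientation): joint angles nearest the present ones, or None.
- vision.grab_frame(name): name is "side" or "top" or "wrist"; returns the picture (384x512x3 uint8, red, green, blue); there is no depth.
- vision.calibration(name): a dict with "mtx" (3x3 intrinsics, pixels), "extrinsics" (4x4, takes a point from world to camera coordinates); the wrist camera has in their place "T_tool_cam" (4x4, takes a point from camera to tool coordinates, whose origin is the TCP and whose axes are the flange's). Camera axes: x right, y up, looking along -z (the intrinsics and any distortion apply to the point x, -y, -z); pixel columns grow to the right and rows downward; lengths in m; the calibration is good to about 2 mm. The wrist camera is an equidistant fisheye: a pixel r from the principal point sees the ray r / f radians off the axis. A picture is of the moment at which its call begins: read the wrist's pose just before it. calibration takes no time and is no camera call.
A pose or a line that the arm cannot do raises robot.PlanningError and nothing moves.
- workorder.close_job(): hands the job in; it is judged then, once.
Trained networks look in the newest picture that a camera, given by its name, has taken for a name from the list of things; names that differ only in an ending like _2 or _b are one class to them, and where a whole thing is asked for, a point or a joint stands for the part that bears it (a point fixed in the world has none). Each returns a list of dicts, best first, with "p" (0 to 1); they miss things now and then, are a little off and sometimes report something else, mostly with a low value. They report only what shows in the picture. A call takes as long as a camera call. They do not tell look-alikes from the thing itself.
- recognise(label, camera): "rect" ([centre column, centre row, width, height] in pixels, round what is visible of it).
Readings, each from a call of its own:
- robot.current_time_s(): time.
- robot.current_joint_positions(): joint angles.
- robot.current_dq(): joint speeds.
- robot.current_joint_torque(): joint torques, N m.
- robot.current_tool_pos(): TCP position.
- robot.current_eef_rot(): TCP orientation.
- robot.current_contact_force(): force on the tool from outside, world axes, zero at the start.
- robot.current_torque(): the same for the moment, N m.
- robot.current_finger_gap(): opening from 0.0 (shut) to 1.0 (fully open).
- robot.current_gripper_force(): force on a finger pad.
Only numpy, scipy, OpenCV 4.12 (cv2) and the standard library are available. Lean on these libraries where they do the work, as an engineer would, in place of code of your own. Each camera call takes 0.05 s, during which the arm holds its last target. There are 200 camera calls.

TASK

Set up the marking jig: flip its raised stop arm fully down across the grooves and only then lay every pale wooden bar in the jig, one to a groove, and push each along its groove until its end is against the stop. The dark setting blocks left in the grooves go back to the storage board, each lying seated in the well cut to its own length. Leave the other things on the bench where they stand.

Things in the scene. Friction and masses are not known exactly. Their poses are not given: they have to be found in the camera images.
- jig: Flat grey gang jig, fixed to the bench, 250 (x) x 270 (y) x 18 mm high. Origin: centre of its underside, on the bench; z up; y runs along its three straight grooves. Groove centre lines lie at x = -64, 0 and +64 mm; each groove is 36 mm wide, 6 mm deep (floor at z = 12 mm, pale wooden ribs between the grooves topping out at z = 18 mm) and open at both ends. The stop comes down across all grooves at y = +100 mm; bars go on its -y side and are pushed towards +y.
- stop (a joint): Angle of the stop arm, rad: 0 = fully down, lying level across the three grooves against its limit; about 1.0 to 1.4 = raised at the start (1.57 would be upright). It pivots at the jig's +x edge about an axis parallel to the grooves, so pushing the bars cannot open it. It stays where it is left by friction (0.28 N m plus its 140 g weight); push it over with about 2 to 4 N near its tip.
- stop_hinge (a point): Pivot of the stop arm, at jig x = +114, y = +100, z = 36 mm. The arm is a plain aluminium bar centred on this axis, 226 mm long, 14 mm thick along the grooves, 26 mm deep; at angle a it points from the pivot along cos(a) of jig -x and sin(a) of up. Down, its underside is 23 mm and its top 49 mm above the bench and its face towards the bars lies at jig y = +93 mm. Two steel cheeks at the pivot reach 58 mm high.
- stop_tip (a point): Free end of the stop arm, on its centre line, 226 mm from the pivot.
- bar0: Plain pale wooden bar, 150 mm long (own y) with a 30 x 30 mm square section, about 75 g; all bars are alike. Origin: its centre. Starts lying on the cutting mat (3 mm thick) to the right of the jig. Home: flat in any groove, centre at jig y = +18 mm, z = 27 mm.
- bar1: Plain pale wooden bar, 150 mm long (own y) with a 30 x 30 mm square section, about 75 g; all bars are alike. Origin: its centre. Starts lying on the cutting mat (3 mm thick) to the right of the jig. Two or three bars are present in all.
- bar2: Plain pale wooden bar, 150 mm long (own y) with a 30 x 30 mm square section, about 75 g; all bars are alike. Origin: its centre. Starts lying on the cutting mat (3 mm thick) to the right of the jig. Two or three bars are present in all.
- block_short: Setting block, dark wood, 45 mm long (own y), 26 x 26 mm section, the short one of up to three (two or three are present). Origin: its centre. Starts lying in a groove of the jig, along it.
- well_short: Fixed grey well for the short block on the low storage board left of the jig: 58 x 108 mm, 14 mm high, with a recess 51 mm (own y) x 32 mm (own x), 8 mm deep, centred in it. Origin: centre of its underside, 4 mm above the bench. Seated, the block's centre is 19 mm above this origin. The three wells stand side by side 62 mm apart in any order.
- block_middle: Setting block, dark wood, 65 mm long (own y), 26 x 26 mm section, the middle one of up to three (two or three are present). Origin: its centre. Starts lying in a groove of the jig, along it.
- well_middle: Fixed grey well for the middle block on the low storage board left of the jig: 58 x 108 mm, 14 mm high, with a recess 71 mm (own y) x 32 mm (own x), 8 mm deep, centred in it. Origin: centre of its underside, 4 mm above the bench. Seated, the block's centre is 19 mm above this origin. The three wells stand side by side 62 mm apart in any order.
- block_long: Setting block, dark wood, 85 mm long (own y), 26 x 26 mm section, the long one of up to three (two or three are present). Origin: its centre. Starts lying in a groove of the jig, along it.
- well_long: Fixed grey well for the long block on the low storage board left of the jig: 58 x 108 mm, 14 mm high, with a recess 91 mm (own y) x 32 mm (own x), 8 mm deep, centred in it. Origin: centre of its underside, 4 mm above the bench. Seated, the block's centre is 19 mm above this origin. The three wells stand side by side 62 mm apart in any order.
- tape: Bystander: roll of tape; leave it alone. Origin: centre of its underside.
- brush_jar: Bystander: jar of brushes; leave it alone. Origin: centre of its underside.
- glue: Bystander: glue bottle; leave it alone. Origin: centre of its underside.
- eraser: Bystander: eraser; leave it alone. Origin: centre of its underside.
- mug: Bystander: mug; leave it alone. Origin: centre of its underside.
- tin: Bystander: tin; leave it alone. Origin: centre of its underside.
Not all that is in view belongs to the job. Leave any yellow look-alike of the bar1 alone.

How it is judged (in metres and radians):
On the way, in this order (a step that is already met when the one before it is completed fails the run):
1. the stop arm is fully down (value of joint stop below 0.06 rad), for 0.2 s.
2. every bar lies in a groove with its end against the lowered stop (value of joint stop below 0.06 rad and y of bar0 in the frame of jig between 0.013 and 0.022 m and x of bar0 in the frame of jig between -0.075 and 0.075 m and z of bar0 in the frame of jig between 0.023 and 0.031 m and angle between the y axis of each of bar0, bar1, bar2 and the y axis of jig, either way round below 0.08 rad and y of bar1 in the frame of jig between 0.013 and 0.022 m and x of bar1 in the frame of jig between -0.075 and 0.075 m and z of bar1 in the frame of jig between 0.023 and 0.031 m and y of bar2 in the frame of jig between 0.013 and 0.022 m and x of bar2 in the frame of jig between -0.075 and 0.075 m and z of bar2 in the frame of jig between 0.023 and 0.031 m), for 0.2 s.
At the end, for the whole second after the job is handed in: The stop arm is down (within 0.06 rad); every bar present lies flat in a groove with its end against the stop (gap under 5 mm, along the groove); every setting block present lies seated in the well of its own length (centre within 8 mm); all at rest (all of step 2 and horizontal distance between block_short and well_short below 0.008 m and angle between the y axis of block_short and the y axis of well_short, either way round below 0.2 rad and z of block_short in the frame of well_short between 0.015 and 0.0225 m and horizontal distance between block_middle and well_middle below 0.008 m and angle between the y axis of block_middle and the y axis of well_middle, either way round below 0.2 rad and z of block_middle in the frame of well_middle between 0.015 and 0.0225 m and horizontal distance between block_long and well_long below 0.008 m and angle between the y axis of block_long and the y axis of well_long, either way round below 0.2 rad and z of block_long in the frame of well_long between 0.015 and 0.0225 m and linear speed of each of bar0, bar1, bar2, block_short, block_middle, block_long below 0.02 m/s); the robot touches nothing.
It fails at once if a bar lies in the jig while the stop is still up (value of joint stop above 0.3 rad and ((y of bar0 in the frame of jig between -0.1 and 0.1 m and x of bar0 in the frame of jig between -0.09 and 0.09 m and z of bar0 in the frame of jig below 0.032 m) or (y of bar1 in the frame of jig between -0.1 and 0.1 m and x of bar1 in the frame of jig between -0.09 and 0.09 m and z of bar1 in the frame of jig below 0.032 m) or (y of bar2 in the frame of jig between -0.1 and 0.1 m and x of bar2 in the frame of jig between -0.09 and 0.09 m and z of bar2 in the frame of jig below 0.032 m))).
It fails at once if one of the other things on the bench is shoved more than 5 cm (distance of any of tape, brush_jar, glue, eraser, mug, tin from where it was at the start of the episode above 0.05 m).
It fails at once if the jar, bottle, mug or tin is knocked over (angle between any of brush_jar, glue, mug, tin's own z axis and vertical above 0.6 rad).
Of bar0, bar1, bar2 only 2 to 3 are there at a start; the rules pass over those that are not, and their reading is None.
Of block_short, block_middle, block_long only 2 to 3 are there at a start; the rules pass over those that are not, and their reading is None.
At some moment in a run one of bar0, bar1, bar2, block_short, block_middle, block_long may be knocked a few centimetres aside while the robot is not near it.
Once in a run the grip may slacken for a moment while it holds something.
It also fails if it takes over 189 s, if anything falls off the work surface, if the arm or the gripper's body presses on something with over 40 N, if the wrist force passes 120 N, or if a joint passes its speed limit or range.

## Working session

There is one attempt and no reset: what is moved stays moved. The work goes in short steps, each a Python script; the robot and the scene stay as the last script left them, time stands still between calls to the robot, and variables do not carry over. Pictures are saved under pics/ and viewed, at most 14 in all, crops included, and the job is handed in when it is done.

```bash
ls; mkdir -p pics; python3 - <<'E'
from station import robot, fingers, vision, workorder, recognise
import cv2,numpy as np
for c in ("top","side"):
    im=vision.grab_frame(c); cv2.imwrite(f"pics/{c}0.png",cv2.resize(im[...,::-1],(800,600),interpolation=cv2.INTER_CUBIC))
    k=vision.calibration(c); print(c,np.round(k["mtx"],1).tolist(),np.round(k["extrinsics"],3).tolist(),[x for x in k])
    for n in ["jig","stop","bar0","block_short","block_middle","block_long","well_short","well_middle","well_long"]:
        print(n,[(np.round(d["rect"]).astype(int).tolist(),round(d["p"],2)) for d in recognise(n,c)][:5])
print(robot.current_time_s(),robot.current_eef_rot(),vision.calibration("wrist"))
E
```

```text
pics
top [[398.2, 0.0, 252.9], [0.0, 398.2, 192.7], [0.0, 0.0, 1.0]] [[-0.02, -1.0, -0.017, 0.021], [0.992, -0.022, 0.125, -0.492], [-0.125, -0.014, 0.992, -1.115], [0.0, 0.0, 0.0, 1.0]] ['mtx', 'extrinsics']
jig [([259, 172, 98, 100], 0.68), ([322, 92, 38, 54], 0.3)]
stop [([223, 132, 20, 16], 0.58)]
bar0 [([364, 298, 25, 52], 0.81), ([361, 156, 51, 17], 0.73), ([360, 224, 55, 15], 0.73), ([364, 183, 54, 16], 0.62)]
block_short [([270, 174, 13, 12], 0.58), ([360, 155, 52, 13], 0.24)]
block_middle [([257, 195, 23, 10], 0.47)]
block_long []
well_short [([151, 188, 37, 23], 0.56)]
well_middle [([147, 168, 41, 26], 0.61)]
well_long [([224, 135, 16, 14], 0.71), ([151, 211, 36, 21], 0.62), ([148, 170, 39, 24], 0.21)]
side [[354.1, 0.0, 252.0], [0.0, 354.1, 194.1], [0.0, 0.0, 1.0]] [[-0.731, -0.682, 0.001, 0.373], [0.501, -0.536, 0.68, -0.255], [-0.463, 0.498, 0.733, -0.887], [0.0, 0.0, 0.0, 1.0]] ['mtx', 'extrinsics']
jig [([246, 180, 115, 104], 0.88), ([251, 176, 15, 15], 0.73)]
stop [([202, 153, 18, 50], 0.61)]
bar0 [([393, 194, 50, 24], 0.97), ([293, 137, 38, 26], 0.91), ([335, 161, 24
[... 299 characters left out ...]
.74), ([244, 178, 114, 100], 0.2)]
well_long [([192, 268, 45, 40], 0.9), ([200, 153, 17, 53], 0.43), ([245, 180, 110, 101], 0.34)]
1.0 [1.79997728e+02 2.35418564e-03 1.61485495e+01] {'mtx': array([[297.31863964,   0.        , 255.36201308],
       [  0.        , 297.31863964, 191.70891658],
       [  0.        ,   0.        ,   1.        ]]), 'T_tool_cam': array([[-2.58261040e-04,  9.64470329e-01,  2.64191063e-01,
         6.70727580e-02],
       [ 9.99999827e-01,  1.09662649e-04,  5.77213407e-04,
         3.37032539e-04],
       [ 5.27733313e-04,  2.64191166e-01, -9.64470191e-01,
        -1.26132411e-01],
       [ 0.00000000e+00,  0.00000000e+00,  0.00000000e+00,
         1.00000000e+00]])}
```

View pics/top0.png

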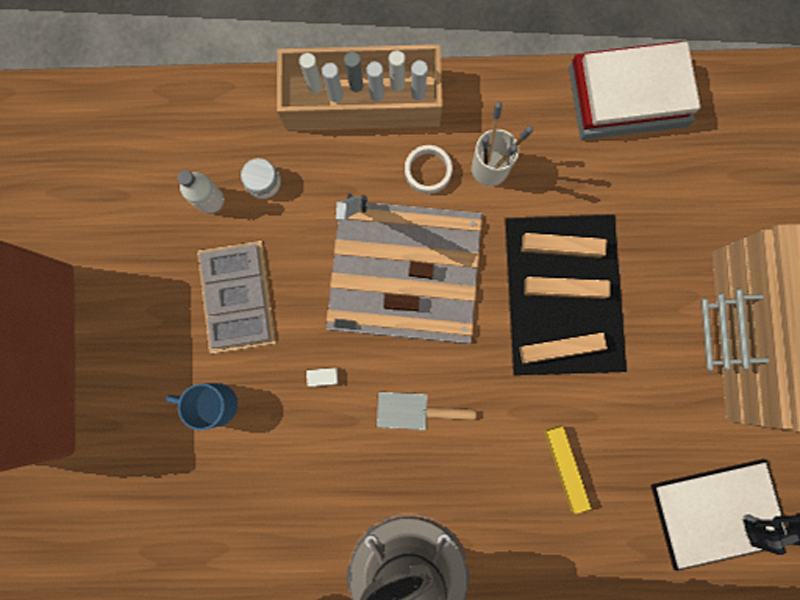

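View pics/side0.png

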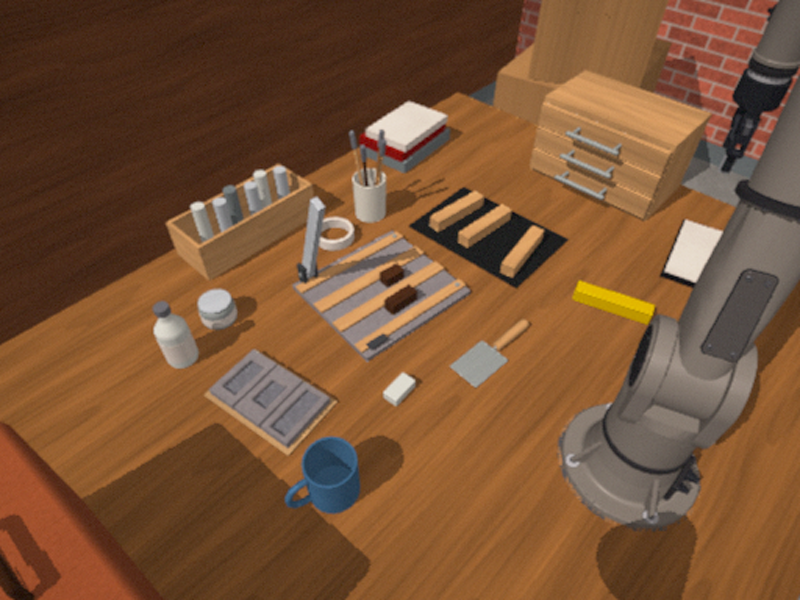

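The top picture (in 800x600 pixels) shows the jig centred near (405,272), with its raised stop hinged at (350,207). Two dark blocks lie in the grooves: the short one at (422,270) and the middle one at (402,302). The middle groove and the near groove each hold one, and the far groove is empty. Pale bars lie on the black mat at (565,245), (567,288) and (563,348). The possible mix-ups are the yellow look-alike at (570,470) and the jig ribs. The wells, from far to near, are middle (232,263), short (235,295) and long (240,330).

```bash
cat > h.py <<'E'
from station import robot, fingers, vision, workorder, recognise
import cv2,numpy as np
from scipy.spatial.transform import Rotation as R
K={c:vision.calibration(c) for c in("top","side","wrist")}
D=np.array([1,-1,-1])
def toolT():
    T=np.eye(4); T[:3,:3]=R.from_euler("xyz",robot.current_eef_rot(),degrees=True).as_matrix(); T[:3,3]=robot.current_tool_pos(); return T
def camT(c,T=None):  # camera->world
    return (T if T is not None else toolT())@K["wrist"]["T_tool_cam"] if c=="wrist" else np.linalg.inv(K[c]["extrinsics"])
def proj(P,c,C):
    P=np.atleast_2d(P); p=((P-C[:3,3])@C[:3,:3])*D; m=K[c]["mtx"]
    if c=="wrist":
        r=np.hypot(p[:,0],p[:,1])+1e-12; q=p[:,:2]*(np.arctan2(r,p[:,2])/r)[:,None]
    else: q=p[:,:2]/p[:,2:]
    return q*m[0,0]+m[:2,2]
def unproj(uv,z,c,C):
    uv=np.atleast_2d(uv).astype(float); m=K[c]["mtx"]; q=(uv-m[:2,2])/m[0,0]
    if c=="wrist":
        r=np.linalg.norm(q,axis=1)+1e-12; d=np.c_[q*(np.sin(r)/r)[:,None],np.cos(r)]
    else: d=np.c_[q,np.ones(len(q))]
    d=(d*D)@C[:3,:3].T; return C[:3,3]+d*((z-C[2,3])/d[:,2])[:,None]
def snap(c,name=None):
    T=toolT(); im=vision.grab_frame(c)
    if name: cv2.imwrite(f"pics/{name}.png",cv2.resize(im[...,::-1],(800,600),interpolation=cv2.INTER_CUBIC))
    return im,camT(c,T)
E
python3 - <<'E'
from h import *
C=camT("top"); s=.64
for n,(u,v),z in [("jigc",(405,272),.018),("hinge",(352,207),.036),("short",(422,268),.038),("mid",(402,300),.038),("wm",(232,263),.018),("ws",(235,295),.018),("wl",(240,330),.018),("b0",(565,243),.033),("b1",(567,286),.033),("b2",(563,346),.033),("jar",(495,160),.08),("tape",(428,170),.0)]:
    print(n,unproj([u*s,v*s],z,"top",C).round(3))
for p in [(.50,.0,.35),(.48,-.18,.35),(.48,.2,.35)]:
  for yaw in (0,180): print(p,yaw,robot.inverse_kinematics(list(p),[180,0,yaw]))
E
```

```text
jigc [[ 0.549 -0.009  0.018]]
hinge [[0.671 0.088 0.036]]
short [[ 0.552 -0.04   0.038]]
mid [[ 0.494 -0.002  0.038]]
wm [[0.573 0.317 0.018]]
ws [[0.512 0.311 0.018]]
wl [[0.446 0.301 0.018]]
b0 [[ 0.594 -0.306  0.033]]
b1 [[ 0.513 -0.305  0.033]]
b2 [[ 0.404 -0.292  0.033]]
jar [[ 0.74  -0.176  0.08 ]]
tape [[ 0.752 -0.058  0.   ]]
(0.5, 0.0, 0.35) 0 [  31.10174485   13.7048937   -41.71307695   81.24766992    9.07370256
   88.45468241 -100.03752998]
(0.5, 0.0, 0.35) 180 [ 35.82038546  15.02096424 -48.45611527  81.09848064  11.18732417
  88.83326802  78.12415387]
(0.48, -0.18, 0.35) 0 [ 34.62280771  12.63955436 -20.11796455  79.95403023   4.31856313
  88.16020112 -75.1843426 ]
(0.48, -0.18, 0.35) 180 [ 46.63596396  14.52297639 -36.08866036  79.51276865   8.49661129
  88.67853643 101.23105872]
(0.48, 0.2, 0.35) 0 [  16.57111809   20.41965619  -57.51383413   77.94084217   17.11690102
   90.71846675 -129.0144873 ]
(0.48, 0.2, 0.35) 180 [-11.00693237  13.32723284 -17.25397666  78.92259273   3.92213219
  88.33378479  62.06297199]
```

```bash
python3 - <<'E'
from h import *
for p in [(.50,-.08,.3),(.5,-.3,.25),(.5,.3,.25),(.75,.09,.2),(.6,.09,.15),(.6,-.3,.03)]:
  for yaw in (90,-90):
    q=robot.inverse_kinematics(list(p),[180,0,yaw]); print(p,yaw,None if q is None else np.round(q).astype(int))
t=robot.current_time_s()
for n,p in [("mat",(.5,-.3,.25)),("jig",(.51,-.06,.3)),("board",(.5,.28,.25))]:
    robot.move_to(list(p),[180,0,90]); robot.pause(.3); im,C=snap("wrist",n); np.savez("pics/"+n,im=im,C=C); print(n,robot.current_time_s()-t)
a=[cv2.imread(f"pics/{n}.png") for n in("mat","jig","board")]
E
```

```text
(0.5, -0.08, 0.3) 90 [ 39  15 -40  87  10  82  -2]
(0.5, -0.08, 0.3) -90 [ -42   18   65   89  -17   83 -156]
(0.5, -0.3, 0.25) 90 [ 45  23 -23  80   9  78  22]
(0.5, -0.3, 0.25) -90 [  28   22    2   81   -1   77 -150]
(0.5, 0.3, 0.25) 90 [  3  31 -55  79  26  82 -52]
(0.5, 0.3, 0.25) -90 [  5  34 -62  79  30  84 125]
(0.75, 0.09, 0.2) 90 [  9  52 -47  48  35  91 -23]
(0.75, 0.09, 0.2) -90 [ 13  56 -62  47  48  95 152]
(0.6, 0.09, 0.15) 90 [ 19  36 -46  84  27  71 -30]
(0.6, 0.09, 0.15) -90 [ 27  42 -62  84  38  76 142]
(0.6, -0.3, 0.03) 90 [ 38  44 -22  80  17  60  13]
(0.6, -0.3, 0.03) -90 [  21   42    7   80   -6   58 -151]
mat 1.8833000000000002
jig 3.2
board 4.85
```

View pics/jig.png

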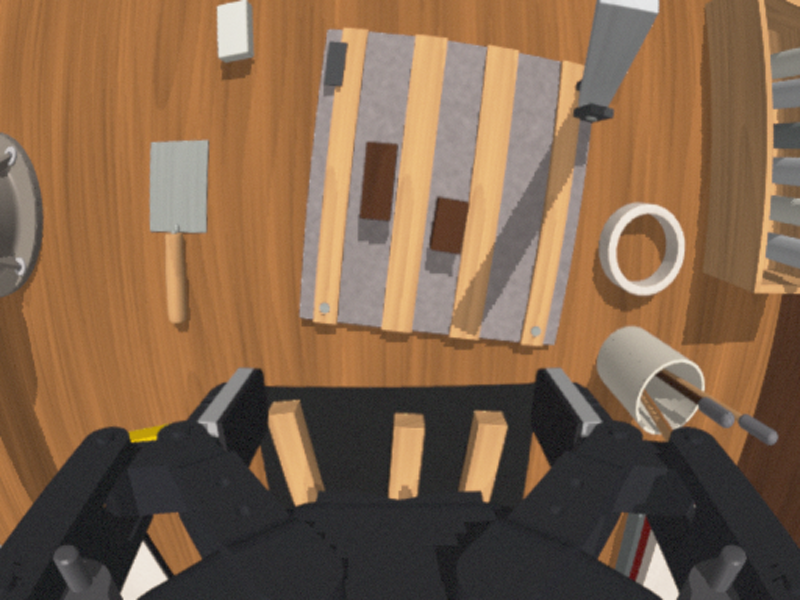

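View pics/board.png

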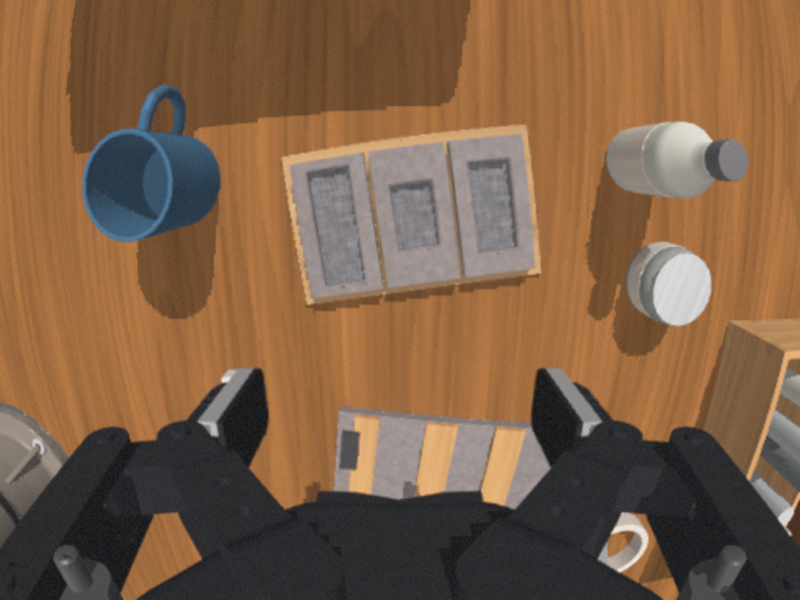

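View pics/mat.png

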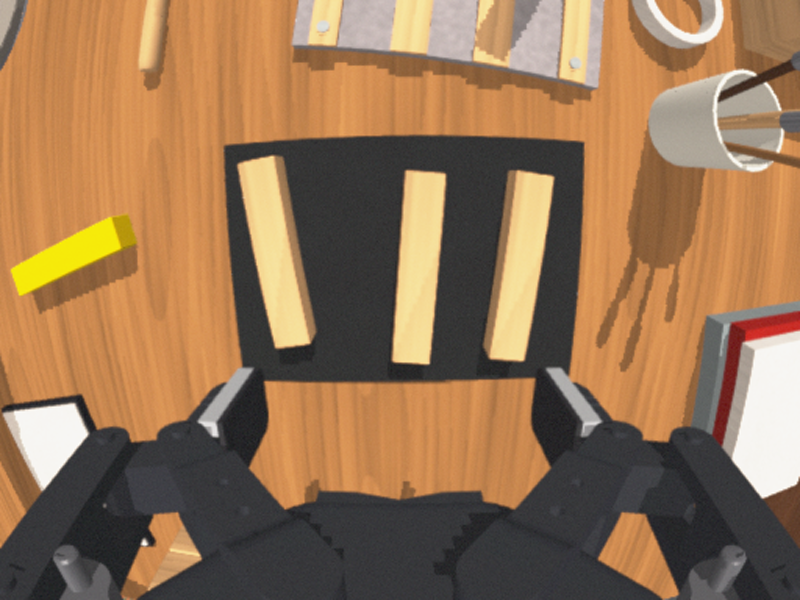

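The jig, board and mat close-ups agree with the description. The three pale bars are at (276,250), (418,266) and (520,265) in the mat picture, and the yellow look-alike at (70,255) is excluded. The board's wells, from left to right, are long, short and middle. I'll fit the poses now.

```bash
cat >> h.py <<'E'
from scipy.optimize import least_squares, minimize
def box(x,y,yaw,dims,zc):
    s=np.array([[i,j,k] for i in(-1,1) for j in(-1,1) for k in(-1,1)])*np.array(dims)/2
    return s@R.from_euler("z",yaw).as_matrix().T+[x,y,zc]
def fitbox(mask,guess,dims,zc,c,C):
    """fit (x,y,yaw) of a box to a silhouette mask by overlap"""
    m=cv2.resize(mask.astype(np.uint8)*255,None,fx=4,fy=4,interpolation=cv2.INTER_LINEAR)>127
    def cost(p):
        h=cv2.convexHull(((proj(box(*p,dims,zc),c,C)+.5)*4).astype(np.float32)).astype(np.int32)
        r=np.zeros(m.shape,np.uint8); cv2.fillConvexPoly(r,h,1); r=r>0
        return 1-(r&m).sum()/(r|m).sum()
    g=np.array(guess,float)
    for s in (.012,.004):
        o=minimize(cost,g,method="Nelder-Mead",options=dict(initial_simplex=[g,g+[s,0,0],g+[0,s,0],g+[0,0,s*12]],xatol=1e-4,fatol=1e-4)); g=o.x
    return g,1-o.fun
def fitpts(loc,uv,c,C):
    """rigid (x,y,yaw) of local points seen at pixels"""
    loc=np.array(loc,float)
    W=np.vstack([unproj(u,z,c,C) for u,z in zip(uv,loc[:,2])])[:,:2]
    f=lambda p:(loc[:,:2]@R.from_euler("z",p[2]).as_matrix()[:2,:2].T+p[:2]-W).ravel()
    o=least_squares(f,[*W.mean(0),0]); return o.x,np.linalg.norm(f(o.x).reshape(-1,2),axis=1)
def comp(mask,uv):
    n,l=cv2.connectedComponents(mask.astype(np.uint8)); return l==l[int(round(uv[1])),int(round(uv[0]))] 
def darkmask(im):
    h=cv2.cvtColor(im,cv2.COLOR_RGB2HSV); return (h[...,2]<115)&(h[...,1]>115)&((h[...,0]<14)|(h[...,0]>172))
def palemask(im):
    h=cv2.cvtColor(im,cv2.COLOR_RGB2HSV); return (h[...,2]>110)&(h[...,1]>50)
E
python3 - <<'E'
from h import *
L=lambda n:(lambda d:(d["im"],d["C"]))(np.load(f"pics/{n}.npz"))
im,C=L("jig"); t=.018
pts=[(-46,-135,382,330),(-18,-135,409,333),(18,-135,449,337),(46,-135,479,340),(-82,-135,338,323),(82,-135,521,343),(-82,135,368,31),(-46,135,416,37),(-18,135,446,38),(18,135,488,46),(46,135,518,50)]
j,r=fitpts([(a/1e3,b/1e3,t) for a,b,_,_ in pts],[(u*.64,v*.64) for *_,u,v in pts],"wrist",C); print("jig",j.round(4),(r*1e3).round(1))
h=np.array(C[:3,3]); print("cam",h.round(3))
for n,g,d,uv in [("middle",(.494,-.002,j[2]),.065,(379,180)),("short",(.552,-.04,j[2]),.045,(450,225))]:
    uv=np.array(uv)*.64; m=comp(darkmask(im),uv); print(n,m.sum(),fitbox(m,g,(.026,d,.026),.025,"wrist",C))
im2,C2=L("board")
W=[]
for cx,h,co in [(-62,45.5,[(306,169),(352,164),(368,284),(324,289)]),(0,25.5,[(389,184),(431,180),(440,246),(397,251)]),(62,35.5,[(468,162),(509,157),(519,248),(478,252)])]:
    W+=[(cx+a*16,b*h,*p) for (a,b),p in zip([(-1,1),(1,1),(1,-1),(-1,-1)],co)]
W+=[(-91,54,291,164),(91,54,522,134),(91,-54,537,268),(-91,-54,312,300)]
b,r=fitpts([(a/1e3,c/1e3,t) for a,c,_,_ in W],[(u*.64,v*.64) for *_,u,v in W],"wrist",C2); print("board",b.round(4),(r*1e3).round(1))
im3,C3=L("mat")
for g,uv in [((.404,-.292,.15),(276,250)),((.513,-.305,-.03),(418,266)),((.594,-.306,-.03),(520,265))]:
    uv=np.array(uv)*.64; m=comp(palemask(im3),uv); print("bar",m.sum(),fitbox(m,g,(.03,.15,.03),.018,"wrist",C3))
# cross-check with top camera
Ct=camT("top"); it=cv2.imread("pics/top0.png")
it=cv2.resize(it[...,::-1],(512,384),interpolation=cv2.INTER_AREA)
for n,g,uv in [("bar",(.404,-.292,.15),(563,346)),("bar",(.513,-.305,-.03),(567,286)),("bar",(.594,-.306,-.03),(565,243))]:
    m=comp(palemask(it),np.array(uv)*.64); print("top",m.sum(),fitbox(m,g,(.03,.15,.03),.018,"top",Ct))
E
```

```text
jig [ 0.5541 -0.0062 -0.1123] [0.6 2.1 0.4 0.5 5.2 6.2 4.4 2.8 0.6 1.8 1. ]
cam [0.511 0.006 0.426]
middle 874 (array([ 0.49256088,  0.001017  , -0.10444581]), np.float64(0.8635830297041932))
short 634 (array([ 0.55209749, -0.0369657 , -0.13995021]), np.float64(0.855335301560523))
board [0.5137 0.315  0.1365] [3.1 3.5 3.5 3.2 1.6 0.6 0.8 2.  0.8 1.2 0.7 1.1 1.4 0.1 1.4 1.6]
bar 3595 (array([ 0.40092996, -0.29201864,  0.14874322]), np.float64(0.9737407783185156))
bar 3264 (array([ 0.51385773, -0.30538344, -0.07177998]), np.float64(0.9667634474327629))
bar 3518 (array([ 0.59538425, -0.30370793, -0.10455746]), np.float64(0.9740533328651932))
top 591 (array([ 0.40231503, -0.29426513,  0.14394009]), np.float64(0.9505754212905877))
top 602 (array([ 0.51448907, -0.30761265, -0.06148686]), np.float64(0.9251957089011308))
top 590 (array([ 0.59497683, -0.30484802, -0.09814752]), np.float64(0.8750815698704204))
```

```bash
cat > s1.py <<'E'
from h import *
d=np.load("pics/jig.npz"); C=d["C"]
pts=[(-46,-135,382,330),(-18,-135,409,333),(18,-135,449,337),(46,-135,479,340),(-46,135,416,37),(-18,135,446,38),(18,135,488,46),(46,135,518,50)]
j,r=fitpts([(a/1e3,b/1e3,.018) for a,b,_,_ in pts],[(u*.64,v*.64) for *_,u,v in pts],"wrist",C); print("jig",j.round(4),(r*1e3).round(1))
np.save("jig.npy",j)
Rj=R.from_euler("z",j[2]).as_matrix(); J=lambda p:Rj@np.array(p)+[j[0],j[1],0]
for a in (1.,1.1,1.2,1.3,1.4): print(a,(proj(J([.114-.226*np.cos(a),.1,.036+.226*np.sin(a)]),"wrist",C)/.64).round())
yaw=90+np.degrees(j[2]); o=[180,0,yaw]; r=.18; tr=robot.tip_reach
def F(a,off=0):
    return J([.114-r*np.cos(a)+(.013+off)*np.sin(a)+.015,.1,.036+r*np.sin(a)+(.013+off)*np.cos(a)+tr]).tolist()
t=robot.current_time_s()
fingers.gripper_to(0)
p=robot.current_tool_pos(); robot.line_to([p[0],p[1],.38],velocity=.3)
s=F(1.45,.02); robot.move_to([s[0],s[1],.38],o); robot.line_to(s,velocity=.2)
for a in np.arange(1.4,-.01,-.1): robot.line_to(F(a),velocity=.15)
f=F(-.06); print("touch",robot.line_to(f,velocity=.04,f_stop=15), robot.current_contact_force(),robot.current_tool_pos()-np.array(F(0)))
p=robot.current_tool_pos(); robot.line_to([p[0],p[1],.2],velocity=.25)
robot.move_to([.51,-.06,.3],[180,0,90]); robot.pause(.2); im,C=snap("wrist","jig2"); np.savez("pics/jig2",im=im,C=C)
print(robot.current_time_s()-t)
E
python3 s1.py
```

```text
jig [ 0.5544 -0.0065 -0.1168] [0.9 1.9 0.3 0.8 2.1 1.3 0.8 0.9]
1.0 [[507. -13.]]
1.1 [[556. -12.]]
1.2 [[609.  -7.]]
1.3 [[660.   3.]]
1.4 [[708.  16.]]
touch True [-1.66315387 -0.66165514  9.44316087] [3.99509883e-04 5.78544274e-05 2.48210668e-05]
9.341700000000001
```

View pics/jig2.png

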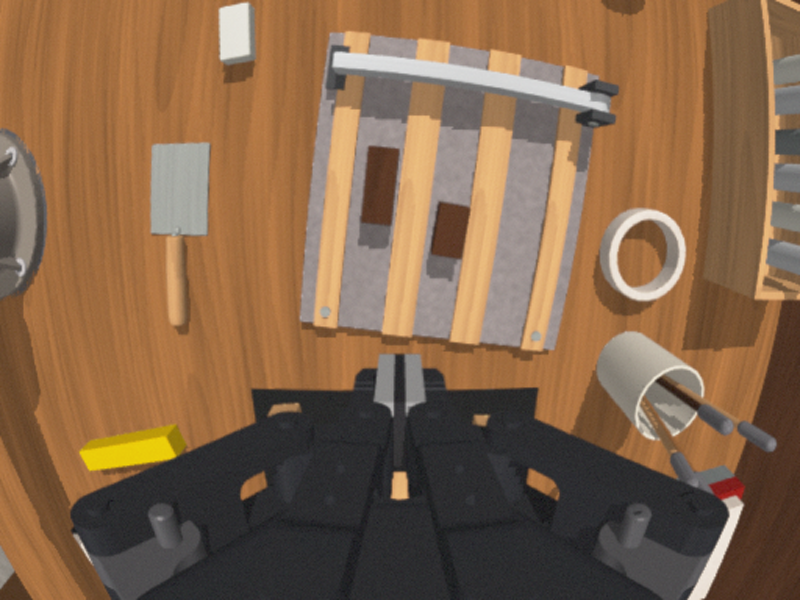

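The stop lies level across all the grooves, from (335,62) to (610,103). The blocks are unmoved, and the fingers touched down exactly at the zero-angle height. Next, the setting blocks.

```bash
cat >> h.py <<'E'
try:
    jig=np.load("jig.npy"); Rj=R.from_euler("z",jig[2]).as_matrix(); J=lambda p:Rj@np.array(p)+[jig[0],jig[1],0]
    toJ=lambda p:Rj.T@(np.array(p)-[jig[0],jig[1],0])
except Exception: pass
ZT=.16
def pick(x,y,yaw,ztcp,opening=.62,force=60):
    o=[180,0,90+np.degrees(yaw)]
    fingers.gripper_to(opening); robot.move_to([x,y,ZT],o)
    hit=robot.line_to([x,y,ztcp],velocity=.15,f_stop=12)
    fingers.gripper_to(0,force); g=robot.current_finger_gap()
    robot.line_to([x,y,ZT],velocity=.2); g2=robot.current_finger_gap()
    print("pick hit",hit,"gap",round(g,3),round(g2,3),"F",np.round(robot.current_gripper_force(),1)); return g2
def place(x,y,yaw,ztcp,opening=.55,f=8):
    o=[180,0,90+np.degrees(yaw)]
    robot.move_to([x,y,ZT],o); print("gap before place",round(robot.current_finger_gap(),3))
    robot.line_to([x,y,ztcp+.02],velocity=.2)
    hit=robot.line_to([x,y,ztcp],velocity=.05,f_stop=f); z=robot.current_tool_pos()[2]
    print("place hit",hit,"dz mm",round((z-ztcp)*1e3,1)); return z-ztcp
E
python3 - <<'E'
from h import *
d=np.load("pics/jig2.npz"); C=d["C"]
B={}
for n,l,co in [("middle",.065,[(368,146),(398,148),(392,226),(361,224)]),("short",.045,[(438,202),(469,206),(462,259),(432,256)])]:
    loc=[(a*.013,b*l/2,.038) for a,b in[(-1,1),(1,1),(1,-1),(-1,-1)]]
    p,r=fitpts(loc,np.array(co)*.64,"wrist",C); print(n,p.round(4),(r*1e3).round(1),toJ([p[0],p[1],0]).round(4)); B[n]=p
b=np.array([.5137,.3150,.1365]); Rb=R.from_euler("z",b[2]).as_matrix()
w=b[:2]+(Rb@[.062,0,0])[:2]; print("well_middle",w,"short",b[:2])
p=B["middle"]; t=robot.current_time_s()
g=pick(p[0],p[1],jig[2],.039)
dz=place(*w,b[2],.037)
if dz<.004: fingers.gripper_to(.5); q=robot.current_tool_pos(); robot.line_to([q[0],q[1],ZT],velocity=.2)
print(robot.current_time_s()-t)
E
```

```text
middle [ 4.93e-01  4.00e-04 -8.11e-02] [0.7 0.7 0.1 0.4] [-0.0618 -0.0003  0.    ]
short [ 0.5522 -0.0368 -0.0988] [0.5 0.3 0.3 0.5] [ 0.0013 -0.0303  0.    ]
well_middle [0.5751233  0.32343674] short [0.5137 0.315 ]
pick hit False gap 0.291 0.282 F 60.5
gap before place 0.287
place hit True dz mm 1.4
6.708299999999998
```

```bash
python3 - <<'E'
from h import *
t=robot.current_time_s()
pick(.5522,-.0368,jig[2],.039)
dz=place(.5137,.3150,.1365,.037)
if dz<.004: fingers.gripper_to(.5); q=robot.current_tool_pos(); robot.line_to([q[0],q[1],ZT],velocity=.2)
robot.move_to([.5,.28,.25],[180,0,90]); robot.pause(.2); im,C=snap("wrist","board2"); np.savez("pics/board2",im=im,C=C)
print(robot.current_time_s()-t, robot.current_time_s())
E
```

```text
pick hit False gap 0.284 0.285 F 60.6
gap before place 0.292
place hit True dz mm 1.4
7.9083000000000006 29.8083
```

View pics/board2.png

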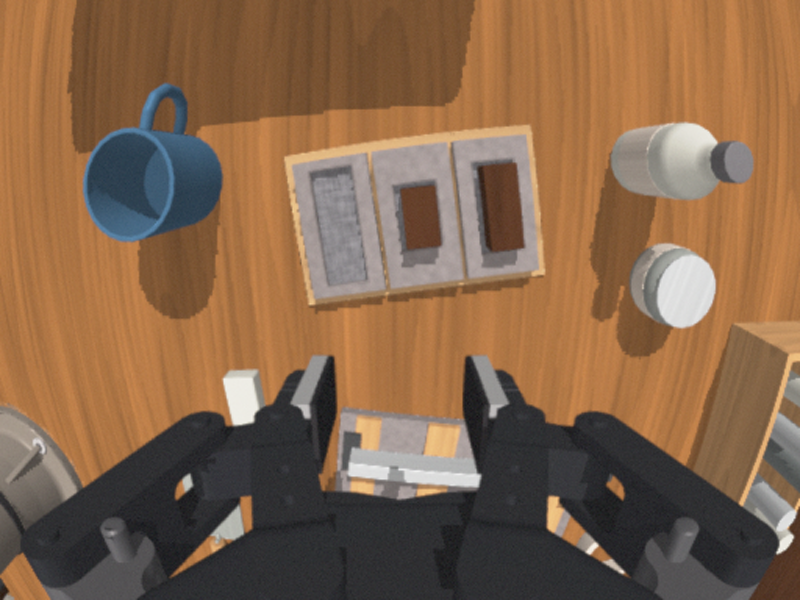

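Both blocks are sitting down in their wells, at (420,217) and (500,205). Next, the bars. I'll check their poses again, then pick, lay and slide each one.

```bash
cat > s3.py <<'E'
from h import *
def look():
    robot.move_to([.5,-.3,.25],[180,0,90]); fingers.gripper_to(.62); robot.pause(.2); im,C=snap("wrist"); return im,C
def layin(gx,g):
    dzb=.013; p=J([gx,.0,0]); dz=place(p[0],p[1],jig[2],.027+dzb)
    if dz>.0045: print("NOT IN GROOVE"); return False
    z=robot.current_tool_pos()[2]; e=J([gx,.026,z])
    hit=robot.line_to(e.tolist(),velocity=.03,f_stop=10); q=robot.current_tool_pos(); print("push hit",hit,"jig",toJ(q).round(4))
    fingers.gripper_to(.5); robot.line_to([q[0],q[1],ZT],velocity=.2); return True
t=robot.current_time_s(); im,C=look()
import sys
bars=[((.595,-.304,-.1),.064),((.514,-.305,-.07),0),((.401,-.292,.149),-.064)]
fits=[]
for g,gx in bars:
    uv=proj([g[0],g[1],.033],"wrist",C)[0]; m=comp(palemask(im),uv); b,q=fitbox(m,g,(.03,.15,.03),.018,"wrist",C); print(b.round(4),round(q,3)); fits.append((b,gx,q))
if min(f[2] for f in fits)<.93: sys.exit("look")
b,gx,_=fits[0]
g=pick(*b,.031,force=80)
if .3<g<.42: layin(gx,g)
robot.move_to([.51,-.06,.3],[180,0,90]); robot.pause(.2); im,C=snap("wrist","jig3")
print(robot.current_time_s()-t)
E
python3 s3.py
```

```text
[ 0.5957 -0.3041 -0.1018] 0.971
[ 0.5138 -0.3056 -0.0748] 0.968
[ 0.401  -0.2923  0.1511] 0.973
pick hit False gap 0.33 0.328 F 81.0
gap before place 0.331
place hit True dz mm 1.7
push hit True jig [0.0644 0.0191 0.0418]
10.533400000000004
```

```bash
echo
```

```text
(no output)
```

View pics/jig3.png

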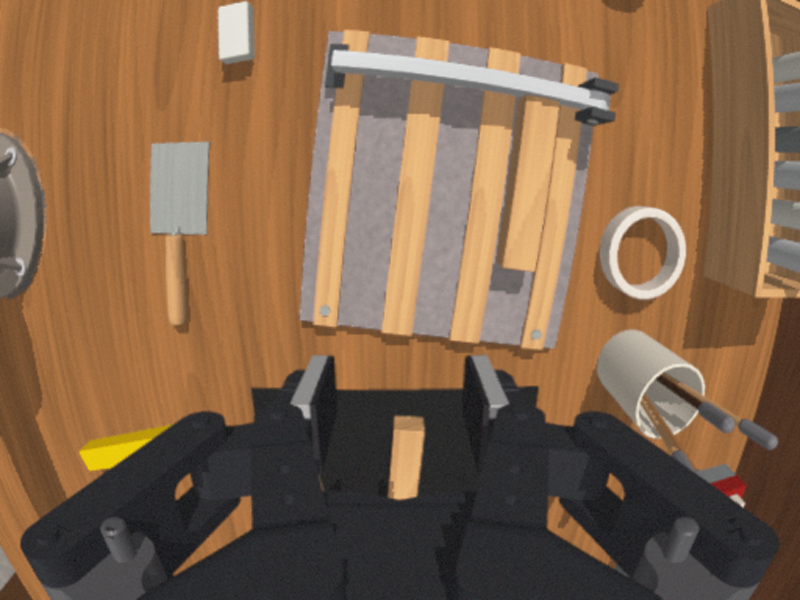

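The first bar lies in the far groove with its end against the stop at (540,98). I'll do the other two the same way.

```bash
python3 - <<'E'
s=open('s3.py').read()
s=s.replace("bars=[((.595,-.304,-.1),.064),","bars=[")
a,b=s.split("b,gx,_=fits[0]\n")
b="""for i,(b,gx,_) in enumerate(fits):
    if i:
        im,C=look(); uv=proj([b[0],b[1],.033],"wrist",C)[0]; b,q=fitbox(comp(palemask(im),uv),b,(.03,.15,.03),.018,"wrist",C); print(b.round(4),round(q,3))
        if q<.93: sys.exit("look")
    g=pick(*b,.031,force=80)
    if not .3<g<.42 or not layin(gx,g): sys.exit("check")
robot.move_to([.51,-.06,.3],[180,0,90]); robot.pause(.2); im,C=snap("wrist","jig4"); np.savez("pics/jig4",im=im,C=C)
robot.move_to([.5,.28,.25],[180,0,90]); robot.pause(.2); im,C=snap("wrist","board4"); np.savez("pics/board4",im=im,C=C)
cv2.imwrite("pics/both4.png",np.hstack([cv2.imread("pics/jig4.png")[0:360,290:690],cv2.imread("pics/board4.png")[100:460,270:670]]))
print(robot.current_time_s())
"""
open('s4.py','w').write(a+b)
E
python3 s4.py
```

```text
[ 0.5137 -0.3055 -0.0719] 0.97
[ 0.4011 -0.2926  0.1484] 0.974
pick hit False gap 0.333 0.331 F 80.8
gap before place 0.332
place hit True dz mm 1.6
push hit True jig [0.0004 0.0189 0.0416]
[ 0.401  -0.2925  0.1488] 0.973
pick hit False gap 0.331 0.332 F 79.5
gap before place 0.329
place hit True dz mm 1.4
push hit True jig [-0.0635  0.0184  0.0414]
59.8
```

View pics/both4.png

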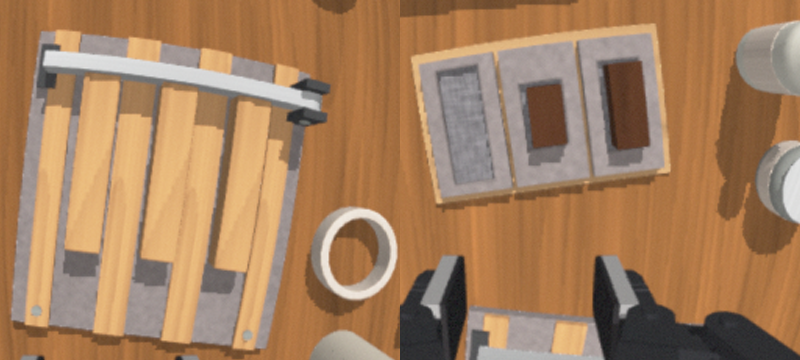

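All three bars are against the stop, with their near ends at (82,250), (157,260) and (232,269). Both blocks are in their wells, at (547,115) and (630,105). I'll check this numerically, then hand in.

```bash
python3 - <<'E'
from h import *
C=np.load("pics/jig4.npz")["C"]
for u in [(82,251),(157,261),(232,269)]: print("end jig", toJ(unproj((np.array(u)+[290,0])*.64,.042,"wrist",C)[0]).round(4))
d=np.load("pics/board4.npz"); C=d["C"]; im=d["im"]; b=np.array([.5137,.3150,.1365]); 
for n,w,l in [("short",b[:2],.045),("middle",(.5751,.3234),.065)]:
    uv=proj([*w,.036],"wrist",C)[0]; m=comp(darkmask(im),uv); f,q=fitbox(m,(*w,b[2]),(.026,l,.026),.023,"wrist",C); print(n,f.round(4),round(q,2),"d mm",((f[:2]-w)*1e3).round(1))
p=robot.current_tool_pos(); print(robot.current_time_s())
E
```

```text
end jig [-0.0627 -0.0558  0.042 ]
end jig [ 0.0006 -0.0567  0.042 ]
end jig [ 0.0661 -0.0551  0.042 ]
short [0.5139 0.3158 0.1126] 0.89 d mm [0.2 0.8]
middle [0.5763 0.3243 0.1601] 0.85 d mm [1.2 0.9]
59.8
```

```bash
python3 -c "
from h import *
print(workorder.close_job())"
```

```text
the job is handed in; nothing more can be done
None
```

I handed the job in at about 60 s: the stop is down, all three bars are in their grooves against it, the short and middle blocks are seated in their wells (no long block was present), and nothing else was touched; the hand-in call returned no verdict.

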